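# Clamp the extension tube to the instrument arm

### The arm

A 6-joint arm with a two-finger parallel gripper is mounted at the origin on the work surface. World frame = base frame: x ahead of the robot, y to its left, z up, the work surface at z = 0. Lengths are in m, angles in rad, forces in N, time in s.
With the tool pointing down it reaches from about 0.225 to 0.725 m from the base axis. Payload 3.1 kg.
Tool frame: the origin (TCP) lies between the finger pads; the fingertips stand 11 mm ahead of it and the grasp point (between the pads) lies 8 mm behind it; x points along the fingers, z is the direction in which the jaws open and shut, and the axes are right-handed (so a half turn about x gives the same grasp; the last joint's range is limited). The gripper opens to 85 mm and grips with 20 to 120 N. Pads are 22 mm wide; open, the fingers measure 114 mm over their backs; the gripper's body (76 mm by 85 mm) begins 54 mm behind the grasp point. The pads swing forward as they close: fully open they stand 13 mm farther back than shut.
Start: joints at [1.163, 0.048, 0.099, 1.622, 0, 1.443], TCP at [0.145, 0.505, 0.242] pointing down, gripper open.
Joint ranges: [-2.91, 2.91], [-0.99, 1.94], [-1.21, 1.42], [-2.12, 2.29], [-1.49, 1.47], [-3.14, 3.14]. Speed limits (rad/s): [2.79, 2.79, 3.14, 3.14, 3.14, 3.14].

### API

Orientations are given as a unit quaternion [x, y, z, w].
In Python, from bench import r gives the robot as it stands. Calls block until the motion is done:
- r.reach(position, orientation): joint-space move of the TCP to a pose.
- r.line_to(position, orientation=None, feed=0.15, max_force=None): straight line of the TCP; orientation=None keeps the orientation; feed is the mean speed in m/s. With max_force (N) it stops when the force on the tool has changed by that much, and returns True; else False.
- r.move_joints(angles): joint-space move.
- r.command_gripper(opening): opening from 0.0 (shut) to 1.0 (fully open); the grip force is fixed at half the most; returns when the fingers have stopped.
- r.hold(seconds).
- r.inverse_kinematics(position, orientation): joint angles nearest the present ones, or None.
- r.state(): the state.
- r.camera(name): name is "scene" or "top"; returns a dict with "color" (400x640x3 uint8, red, green, blue), "camera_matrix" (3x3 intrinsics, pixels), "extrinsics" (4x4, takes a point from world to camera coordinates). Camera axes: x right, y down, z forward; pixel columns grow to the right and rows downward; lengths in m; the calibration is good to about 2 mm. A picture is of the moment at which its call begins. There is no depth.
A pose or a line that the arm cannot do raises r.IKError and nothing moves.
- r.finish_job(): hands the job in, once; it reports no verdict.
The state is a dict: "time": time; "joint_positions": joint angles; "qvel": joint speeds; "effort": joint torques, N m; "tcp_pos": TCP position; "tcp_rot": TCP orientation; "force": force on the tool from outside, world axes, zero at the start; "moment": the same for the moment, N m; "grip_width": opening from 0.0 (shut) to 1.0 (fully open).
Only numpy, scipy, OpenCV 4.12 (cv2) and the standard library are available. Lean on these libraries where they do the work, as an engineer would, in place of code of your own. Each camera call takes 0.05 s, during which the arm holds its last target.

### The job

Join the loose tube to the fixed flanged end: slide it along its trough until its flange meets the seal and seat it with a push of 12 to 15 N, swing the hinged clamp ring over both flanges and press it down, then swing the latch hook over the ring's pin and push its bar with 12 to 15 N until it is hard up against its stop. Never push any of them with more than 20 N, and leave the bottle, lens case and eye occluder where they are.

Things in the scene. Friction and masses are not known exactly. Their poses are not given: they have to be found in the camera images.
- fixed_end: Centre of the fixed flange's face, 95 mm up: 36 mm aluminium tube, 56 mm flange (rim 3 mm, at the tube 7.5 mm thick) with a hard black 48 mm seal ring that stands 0 to 2.6 mm proud of it (differs each time), on a grey column 105 mm to +y (top 146 mm up, 50 mm square). Its frame F turns with the bracket: y = tube axis (the face looks to -y), x = from latch side (-x, robot's side) to hinge side (+x), z up.
- tube_face (a point): Centre of the loose tube's flange face (tube 0.3 to 0.6 kg, 160 mm long, 36 mm thick, flange as the fixed one). It lies in a V trough (F y -70 to -155 mm, rims 6 mm below the axis), in line with the fixed end, 15 to 45 mm short of it. Slides along F's y with 2 to 6 N, stays where left; may roll, so take directions from F. Joined: 0 to 3 mm short of fixed_end.
- tube_end (a point): Centre of the tube's other, flat end (black cap, 35 mm across), 160 mm from tube_face, 95 mm up; it overhangs the trough, free to be pushed along F's +y.
- ring (a joint): Angle a of the hinged steel half ring: 0 down and shut (solid stop), grows as its -x side swings up, to 1.3. Stiff hinge (about 0.35 N m), stays where left. Its tapered groove takes a face gap of up to 4 mm; on a wider one it stands on the flange. In the last 0.04 rad it meets a spring pad (up to 9 N) that lifts it to 0.02-0.04 again until latched.
- ring_bar (a point): Grip point on the ring's handle: a round black bar along F's y, 10 mm thick, that sticks out sideways from a stalk on the ring's free end, from y = 18 to 62 mm, this point at y = 38. In F, in mm: x = 46 - 82 cos a + 52 sin a, z = 82 sin a + 52 cos a. Hinge axis: along y at x = 46, z = 0. The ring is 30 mm wide (y -15 to 15) and reaches 39 mm from the tube axis.
- latch (a joint): Angle b of the steel latch hook: upright at 0; shut where it meets a set screw (solid, set anywhere from b = 0 to 0.1, differs each time), nose over the ring's catch pin; grows as it leans out to F's -x, to 1.2. Friction 0.14 N m, stays where left. From about 0.25 down its sloped nose rides on the pin and draws the ring down (2 to 5 N at the bar); shut, it holds itself. Passes the pin only if the ring is under 0.05.
- latch_bar (a point): Grip point on the latch's handle: a round black bar along F's y, 10 mm thick, that sticks out to the other side from the top of the 15 mm wide hook, from y = -8 to -62 mm, this point at y = -38. In F, in mm: x = -52 - 16.5 cos b - 107 sin b, z = -30 - 16.5 sin b + 107 cos b. Pivot axis: along y at x = -52, z = -30.
- spray: Bystander: white bottle with black cap, 44 mm diameter, 130 mm tall, standing; origin under its centre.
- lens_case: Bystander: black flat case 70 x 150 x 32 mm with a steel seam; origin under its centre.
- occluder: Bystander: black eye occluder lying flat, a 60 mm disc on a 120 mm handle, 8 mm thick; origin at the handle's disc end.
Mind the look-alikes: they are no part of the job. What is shaped like the part that bears tube_face but red or yellow is not meant.

How it is judged:
On the way, in this order (a step that is already met when the one before it is completed fails the run):
1. the tube's flange is on the fixed end and pressed against its seal (y of tube_face in the frame of fixed_end above -0.0045 m and contact force between tube and fixed_end above 5 N), for 0.05 s.
2. the ring is pressed down over both flanges (value of joint ring below 0.05 rad), for 0.1 s.
3. the latch is over the pin and pressed against its stop (value of joint latch below 0.14 rad and value of joint ring below 0.025 rad and contact force between latch and fixed_end above 5 N), for 0.05 s.
At the end, for the whole second after the job is handed in: The latch is shut (below 0.14 rad) and the ring held down by it (below 0.025 rad), the tube's flange face lies within 4.5 mm of the fixed face along the axis and 6 mm in the level, and ring and latch are at rest (value of joint latch below 0.14 rad and value of joint ring below 0.025 rad and y of tube_face in the frame of fixed_end above -0.0045 m and horizontal distance between tube_face and fixed_end below 0.006 m and velocity of joint latch between -0.05 and 0.05 rad/s and velocity of joint ring between -0.05 and 0.05 rad/s); the robot touches nothing.
It fails at once if the bottle, lens case or occluder is moved more than 15 mm (distance of any of spray, lens_case, occluder from where it was at the start of the episode above 0.015 m).
It fails at once if the tube is rammed against the fixed end (over 20 N) (contact force between tube and fixed_end above 20 N).
It fails at once if the ring is forced against its stop (over 9 N there, about 20 N at its bar) (contact force between ring and fixed_end above 9 N).
It fails at once if the latch is forced against its stop (over 60 N there, about 20 N at its bar) (contact force between latch and fixed_end above 60 N).
It fails at once if the ring is forced onto the tube's flange (over 60 N) (contact force between ring and tube above 60 N).
It also fails if it takes over 72 s, if anything falls off the work surface, if the arm or the gripper's body presses on something with over 40 N, if the wrist force passes 120 N, or if a joint passes its speed limit or range.

## Working session

There is one attempt and no reset: what is moved stays moved. The work goes in short steps, each a Python script; the robot and the scene stay as the last script left them, time stands still between calls to the robot, and variables do not carry over. Pictures are saved under pics/ and viewed, and the job is handed in when it is done.

```bash
ls; mkdir -p pics
python3 - <<'E'
from bench import r
import cv2,numpy as np
for n in("scene","top"):
    c=r.camera(n); cv2.imwrite(f"pics/{n}0.png",c["color"][:,:,::-1]); print(n,np.round(c["camera_matrix"],1).tolist(),np.round(c["extrinsics"],4).tolist())
s=r.state(); print({k:np.round(v,3).tolist() for k,v in s.items()})
E
```

```text
pics
scene [[458.6, 0.0, 316.7], [0.0, 458.6, 198.0], [0.0, 0.0, 1.0]] [[0.7959, 0.6053, -0.012, -0.395], [0.5092, -0.68, -0.5276, -0.2032], [-0.3275, 0.4138, -0.8494, 1.4963], [0.0, 0.0, 0.0, 1.0]]
top [[415.6, 0.0, 326.1], [0.0, 415.6, 193.0], [0.0, 0.0, 1.0]] [[0.0222, -0.9996, 0.0144, -0.0241], [-0.9969, -0.0232, -0.075, 0.5268], [0.0753, -0.0127, -0.9971, 1.1286], [0.0, 0.0, 0.0, 1.0]]
{'time': 0.1, 'joint_positions': [1.163, 0.049, 0.098, 1.622, -0.0, 1.443], 'qvel': [0.002, -0.002, 0.004, 0.001, 0.001, -0.001], 'effort': [0.003, -33.985, 32.094, 0.016, -0.0, 0.0], 'tcp_pos': [0.145, 0.504, 0.241], 'tcp_rot': [-0.426, 0.565, 0.425, 0.564], 'force': [-0.303, 0.077, -1.237], 'moment': [0.051, -0.018, -0.02], 'grip_width': 0.996}
```

View pics/scene0.png

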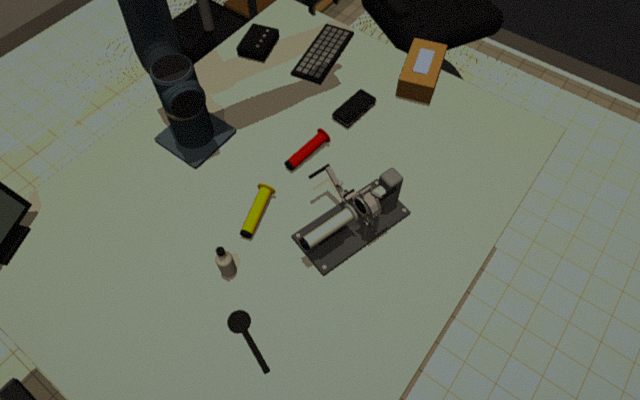

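View pics/top0.png

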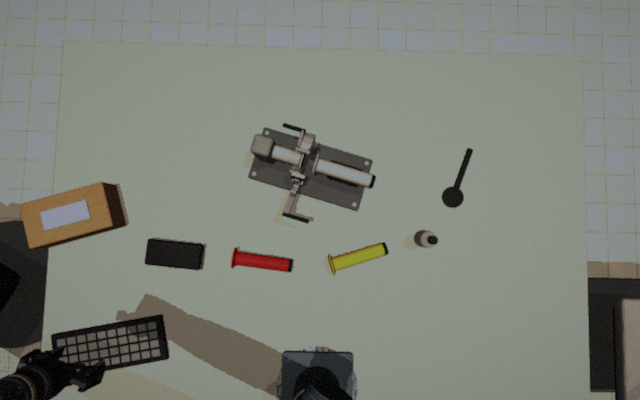

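The fixture is at about (310,165) in the top view and (350,220) in the scene view. I'll zoom in on both.

Run:
```python
import cv2
a=cv2.imread("pics/top0.png")[110:235,235:390]; cv2.imwrite("pics/topz.png",cv2.resize(a,None,fx=5,fy=4.8*5/4.8*0.96 and 5,interpolation=cv2.INTER_CUBIC)[:600,:800])
a=cv2.imread("pics/scene0.png")[155:280,280:420]; cv2.imwrite("pics/scz.png",cv2.resize(a,None,fx=4.8,fy=4.8,interpolation=cv2.INTER_CUBIC))
```

```text
(no output)
```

View pics/topz.png

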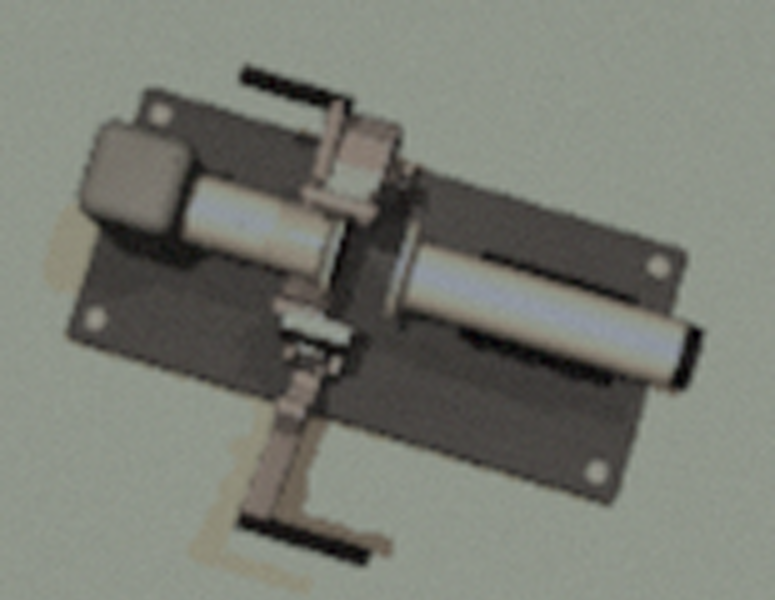

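View pics/scz.png

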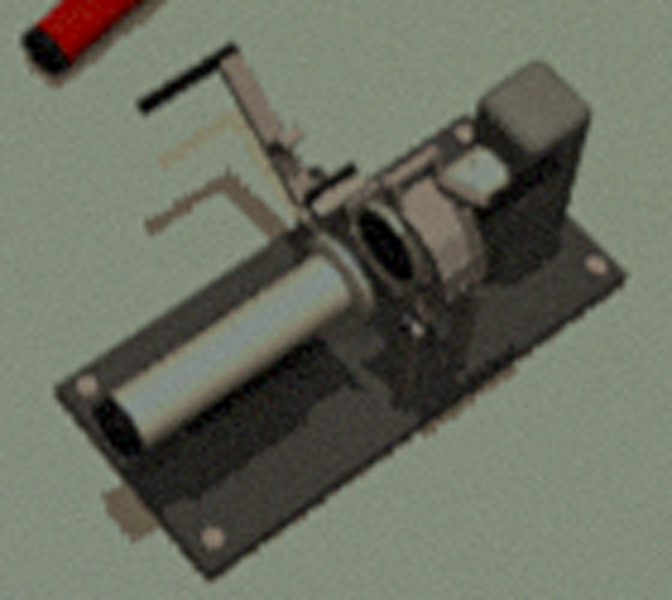

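```bash
cat > geo.py <<'E'
import numpy as np,pickle
from scipy.optimize import least_squares
K={'top':np.array([[415.6,0,326.1],[0,415.6,193.],[0,0,1]]),'scene':np.array([[458.6,0,316.7],[0,458.6,198.],[0,0,1]])}
def cams():
    from bench import r
    return {n:(lambda c:(c['camera_matrix'],c['extrinsics'],c['color']))(r.camera(n)) for n in('top','scene')}
def proj(cam,P):
    P=np.atleast_2d(P); q=P@cam[1][:3,:3].T+cam[1][:3,3]; q=q@cam[0].T; return q[:,:2]/q[:,2:]
def F2W(p,f):
    x,y,t=p; f=np.atleast_2d(f)/1000.; c,s=np.cos(t),np.sin(t)
    return np.c_[x+c*f[:,0]-s*f[:,1], y+s*f[:,0]+c*f[:,1], .095+f[:,2]]
ring=lambda a,y=38:np.array([46-82*np.cos(a)+52*np.sin(a),y,82*np.sin(a)+52*np.cos(a)])
latch=lambda b,y=-38:np.array([-52-16.5*np.cos(b)-107*np.sin(b),y,-30-16.5*np.sin(b)+107*np.cos(b)])
E
cat > fit.py <<'E'
from geo import *
import cv2
C=cams(); pickle.dump(C,open('cams.pkl','wb'))
T=lambda u,v:(235+u/5,110+v/5); S=lambda u,v:(280+u/4.8,155+v/4.8)
def model(q):
    p=q[:3]; s,a,b=q[3:]
    return [('top',latch(b,-8),T(243,520)),('top',latch(b,-62),T(367,555)),('top',ring(a,62),T(245,75)),('top',ring(a,18),T(350,103)),
    ('top',[0,-s-160,0],T(695,360)),('top',[0,-s-3,0],T(403,270)),('top',[0,0,0],T(338,255)),
    ('scene',latch(b,-8),S(235,48)),('scene',latch(b,-62),S(143,106)),('scene',ring(a,62),S(352,172)),('scene',ring(a,18),S(308,200)),
    ('scene',[0,-s-160,0],S(120,425)),('scene',[0,0,0],S(385,243))]
def res(q):
    return np.concatenate([proj(C[n],F2W(q[:3],f))[0]-np.array(o) for n,f,o in model(q)])
s=least_squares(res,[.53,.03,-.2,30,1.2,.8],loss='soft_l1',x_scale=[.01,.01,.1,10,.1,.1])
print(np.round(s.x,4)); print(np.round(res(s.x).reshape(-1,2),1).tolist())
np.save('fit.npy',s.x)
q=s.x;p=q[:3]
for n,(o,z) in {'top':((235,110),5),'scene':((280,155),4.8)}.items():
    im=C[n][2][o[1]:o[1]+125,o[0]:o[0]+155,::-1]; im=cv2.resize(im,None,fx=z,fy=z,interpolation=cv2.INTER_CUBIC)
    def ln(f,col):
        uv=(proj(C[n],F2W(p,f))-o)*z
        cv2.polylines(im,[uv.astype(int)],False,col,1)
    th=np.linspace(0,6.28,40)
    def circ(R,y): return np.c_[R*np.cos(th),0*th+y,R*np.sin(th)]
    ln(circ(28,0),(0,0,255)); ln(circ(28,-q[3]),(0,255,0)); ln(circ(18,-q[3]-160),(0,255,0)); ln([[0,0,0],[0,-q[3]-160,0]],(255,0,0))
    ln([ring(q[4],18),ring(q[4],62)],(0,255,255)); ln([latch(q[5],-8),latch(q[5],-62)],(0,255,255))
    ln([[-25,80,51],[25,80,51],[25,130,51],[-25,130,51],[-25,80,51]],(255,0,255))
    cv2.imwrite(f'pics/fit_{n}.png',im[:600,:800])
E
python3 fit.py
```

```text
[ 0.6066  0.0486 -0.3025 29.0843  1.0531  0.8923]
[[4.1, -0.2], [-0.3, -0.3], [0.4, 0.2], [-3.1, 0.4], [-1.1, 1.0], [-0.1, -0.3], [1.2, -1.2], [-3.3, 1.9], [-0.1, -0.8], [40.9, -2.7], [36.6, 0.2], [-3.1, -0.3], [-0.5, 0.7]]
```

View pics/fit_top.png

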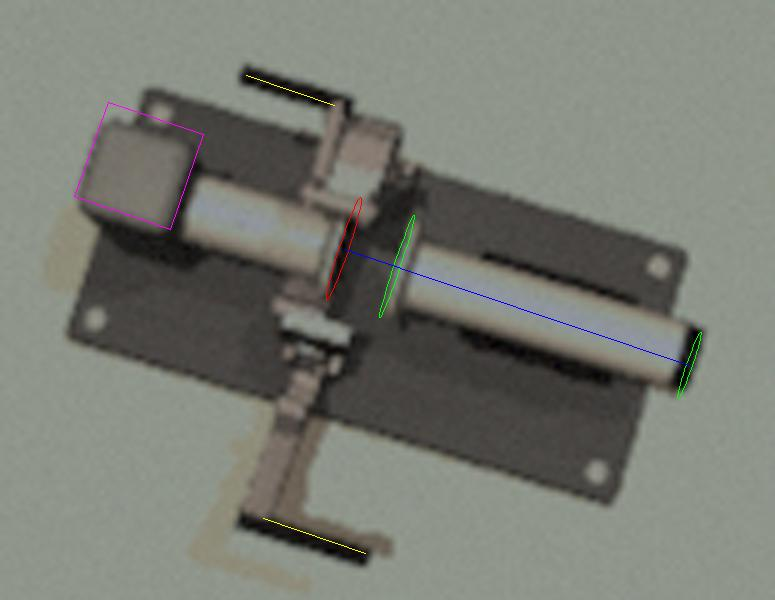

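View pics/fit_scene.png

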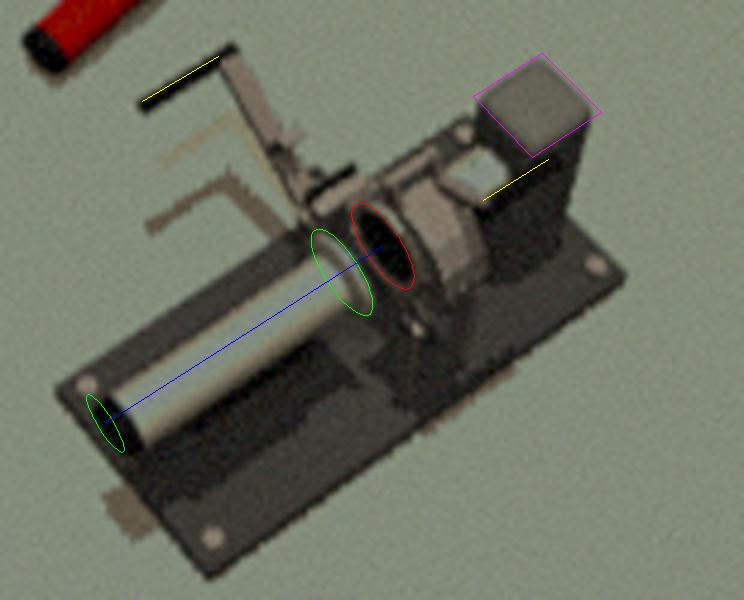

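```bash
sed -i "s/latch(b,-8),T/latch(b,7.5),T/; s/latch(b,-8),S/latch(b,7.5),S/; s/('scene',ring(a,62),S(352,172)),('scene',ring(a,18),S(308,200)),//; s/ring(a,18),T/ring(a,13),T/" fit.py; python3 fit.py
python3 - <<'E'
import cv2,numpy as np
a=cv2.imread("pics/scene0.png")[155:240,330:430].astype(float); a=255*(a/255)**.5
cv2.imwrite("pics/scb.png",cv2.resize(a.astype(np.uint8),None,fx=7,fy=7,interpolation=cv2.INTER_CUBIC))
E
```

```text
[ 0.6058  0.0495 -0.28   29.2454  1.089   0.9195]
[[-1.0, -0.8], [0.6, 0.4], [-0.2, -0.5], [-1.5, 0.1], [-0.9, -0.2], [-0.3, -0.2], [0.9, -0.9], [-0.2, -0.4], [-1.1, -0.1], [-2.2, 0.5], [-0.6, 0.3]]
```

View pics/scb.png

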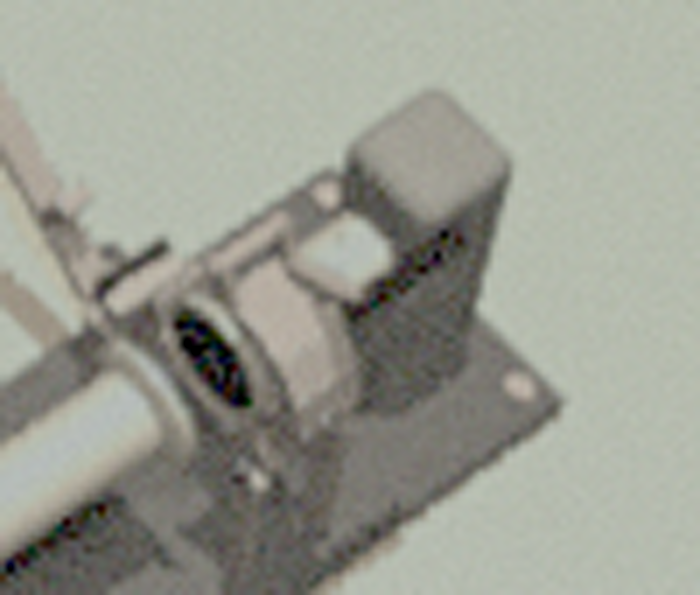

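View pics/fit_top.png

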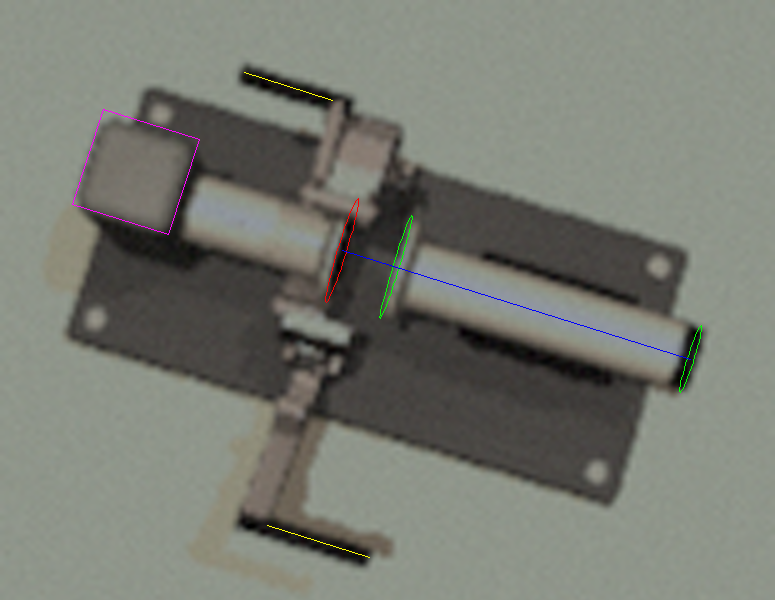

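View pics/fit_scene.png

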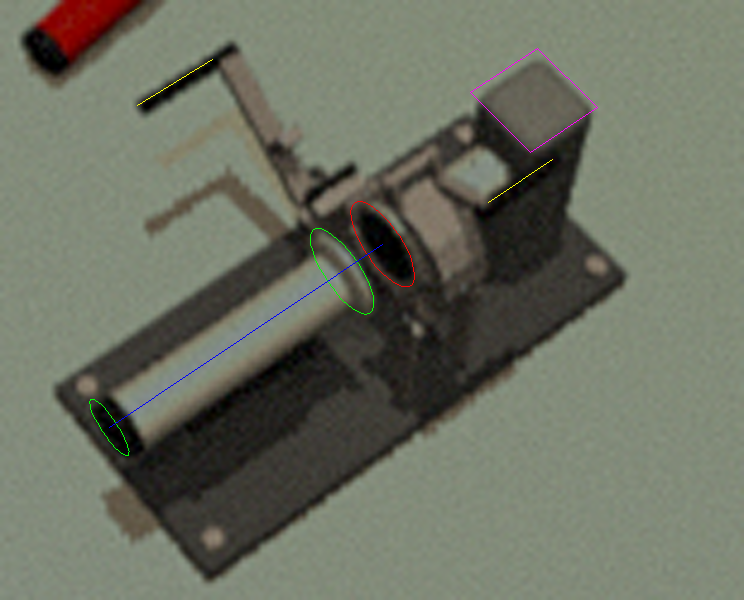

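```bash
cat > h.py <<'E'
from geo import *
from bench import r
from scipy.spatial.transform import Rotation as R
q=np.load('fit.npy'); p=q[:3]; t=p[2]
FX=np.array([np.cos(t),np.sin(t),0]); FY=np.array([-np.sin(t),np.cos(t),0]); Z=np.array([0,0,1.])
def quat(s=1):
    x=-Z; z=s*FX; y=np.cross(z,x); return R.from_matrix(np.c_[x,y,z]).as_quat()
W=lambda f:F2W(p,f)[0]
def force(): return np.array(r.state()['force'])
def tcpF():
    d=np.array(r.state()['tcp_pos'])-[p[0],p[1],.095]; return np.array([d@FX,d@FY,d[2]])*1000
fF=lambda f:np.array([f@FX,f@FY,f[2]])
E
python3 - <<'E'
from h import *
s=q[3]
for sg in(1,-1):
  for n,f in {'tube':[0,-s-160-40,5],'tubehi':[0,-s-200,200],'ring':ring(q[4])+[0,0,8],'ringhi':ring(q[4])+[0,0,80],'ring0':ring(0)+[0,0,12],'l':latch(q[5])+[0,0,8],'l0':latch(0)+[0,0,8]}.items():
    j=r.inverse_kinematics(W(f),quat(sg)); print(sg,n,np.round(W(f),3),None if j is None else np.round(j,2))
E
```

```text
1 tube [ 0.542 -0.171  0.1  ] [-0.42  0.18 -0.04  1.35  0.    1.43]
1 tubehi [ 0.542 -0.171  0.295] [-0.42  0.19  0.36  1.74  0.    1.43]
1 ring [0.668 0.071 0.2  ] [0.01 0.44 0.48 1.61 0.   1.86]
1 ringhi [0.668 0.071 0.272] [0.01 0.48 0.68 1.77 0.   1.86]
1 ring0 [0.582 0.096 0.159] [0.05 0.21 0.12 1.47 0.   1.9 ]
1 l [0.454 0.054 0.125] [-0.03 -0.12 -0.3   1.39  0.    1.82]
1 l0 [0.529 0.032 0.18 ] [-0.07  0.06 -0.02  1.5   0.    1.78]
-1 tube [ 0.542 -0.171  0.1  ] [-0.42  0.18 -0.04  1.35  0.   -1.71]
-1 tubehi [ 0.542 -0.171  0.295] [-0.42  0.19  0.36  1.74  0.   -1.71]
-1 ring [0.668 0.071 0.2  ] [ 0.01  0.44  0.48  1.61  0.   -1.28]
-1 ringhi [0.668 0.071 0.272] [ 0.01  0.48  0.68  1.77  0.   -1.28]
-1 ring0 [0.582 0.096 0.159] [ 0.05  0.21  0.12  1.47  0.   -1.24]
-1 l [0.454 0.054 0.125] [-0.03 -0.12 -0.3   1.39  0.   -1.32]
-1 l0 [0.529 0.032 0.18 ] [-0.07  0.06 -0.02  1.5   0.   -1.36]
```

Run:
```python
from h import *
s=q[3]; Q=quat(1)
r.command_gripper(0.0)
P=np.array(r.state()['tcp_pos']); r.line_to(P+[0,0,.08],feed=.2)
r.reach(W([0,-s-195,205]),Q)
r.line_to(W([0,-s-195,0]),feed=.15)
r.hold(.2)
print('t',r.state()['time'],tcpF(),fF(force()))
import cv2
for n in('top','scene'):
    c=r.camera(n)['color'];o,z=((235,110),5) if n=='top' else ((260,155),4.8)
    cv2.imwrite(f'pics/push_{n}.png',cv2.resize(c[o[1]:o[1]+120,o[0]:o[0]+160,::-1],None,fx=z,fy=z,interpolation=cv2.INTER_CUBIC))
```

```text
t 6.0833 [   0.62264992 -224.3311649     0.90552746] [ 0.07840012 -0.62148039  0.01773067]
```

View pics/push_top.png

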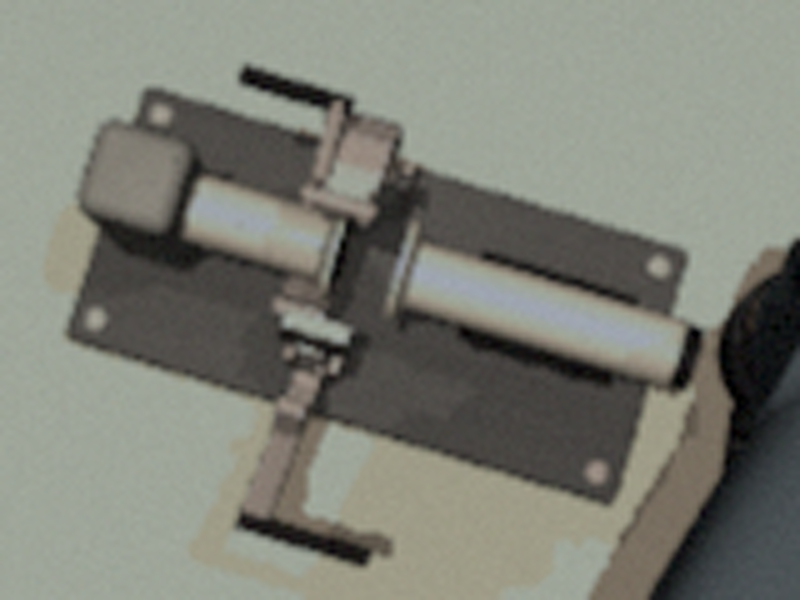

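View pics/push_scene.png

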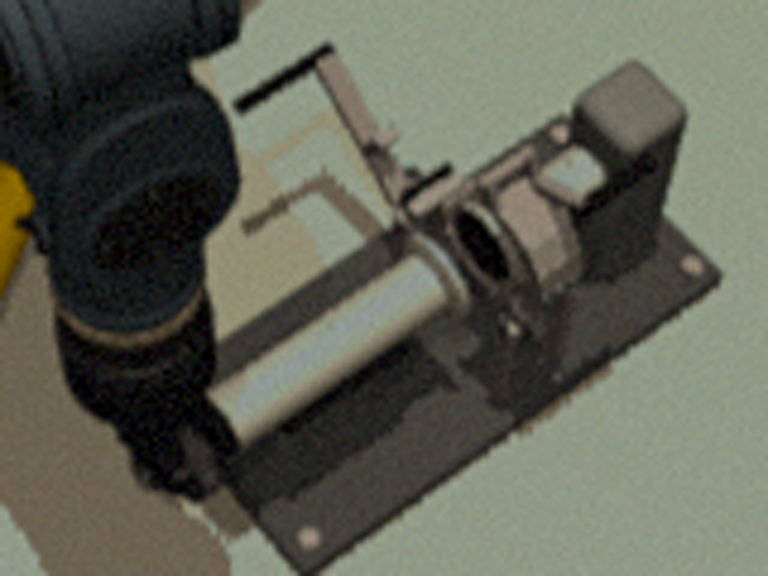

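The closed fingers are lined up behind the tube cap, at about (210,440) in the scene crop. Now I'll push in force-monitored steps.

```bash
cat >> h.py <<'E'
def press(start,d,smax,fstop,step=.0005,feed=.02,base=None,log=1,stop2=None):
    """step along unit d from start; stop when resisting force >= fstop"""
    base=force() if base is None else base
    k=0;last=-9
    while k*step<smax:
        k+=1; r.line_to(start+d*step*k,feed=feed)
        f=-(force()-base)@d
        if log and (abs(f-last)>1.5): print(round(k*step*1000,1),round(f,1),end=' | '); last=f
        if f>=fstop: print('STOP',k*step*1000,f); return k*step,f
    print('END',f); return k*step,f
E
python3 - <<'E'
from h import *
s=q[3]; r.hold(.1); b=force(); st=np.array(r.state()['tcp_pos'])
# commanded start
st=W([0,-s-195,0])
print(r.line_to(st+FY*.045,feed=.025,max_force=9), tcpF(), fF(force()-b), r.state()['time'])
np.save('base.npy',b)
if fF(force()-b)[1]>-9: print(press(st+FY*.045,FY,.03,13.3,step=.0005,base=b))
print(tcpF(),fF(force()-b)); r.hold(.1); print(fF(force()-b),r.state()['time'])
E
```

```text
False [-1.90589809e-02 -1.79361794e+02  7.61927864e-02] [-1.14497438 -6.06165979  1.15704278] 8.2333
0.5 6.1 | 10.0 8.2 | 11.0 9.7 | 11.5 12.1 | 12.5 13.7 | STOP 12.5 13.704666243869612
(0.0125, np.float64(13.704666243869612))
[-5.52274010e-02 -1.70521210e+02  1.92879039e-01] [ -1.80941637 -13.70466624   2.14830533]
[ -2.09546047 -13.30577924   2.0811026 ] 14.5833
```

Run:
```python
from h import *
import cv2
P=np.array(r.state()['tcp_pos']); r.line_to(P-FY*.02,feed=.1)
P=P-FY*.02; r.line_to(P+[0,0,.17],feed=.3)
r.command_gripper(0.5); print(r.state()['grip_width'])
for n in('top','scene'):
    c=r.camera(n)['color'];o,z=((235,110),5) if n=='top' else ((280,155),4.8)
    cv2.imwrite(f'pics/seat_{n}.png',cv2.resize(c[o[1]:o[1]+120,o[0]:o[0]+160,::-1],None,fx=z,fy=z,interpolation=cv2.INTER_CUBIC))
print(r.state()['time'],tcpF())
```

```text
0.5007003231675664
16.275 [-1.04631002e-01 -1.90527414e+02  1.70054284e+02]
```

View pics/seat_top.png

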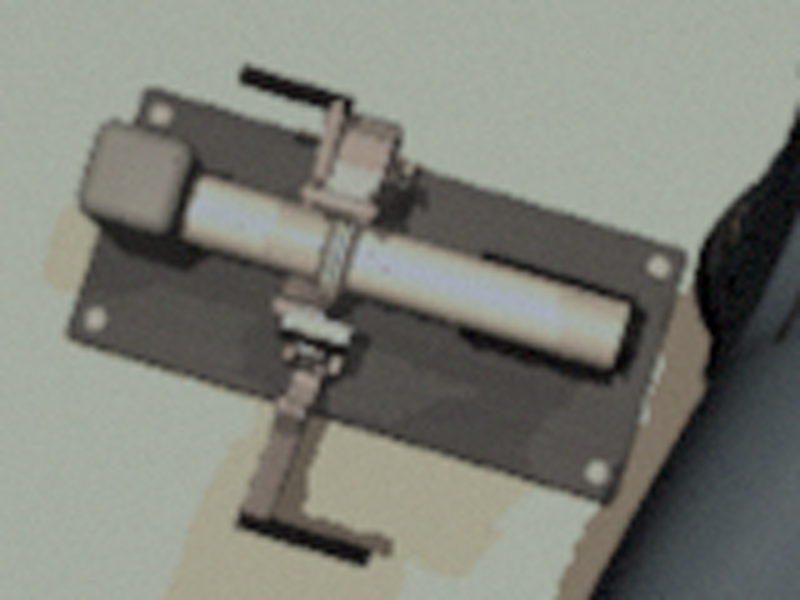

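View pics/seat_scene.png

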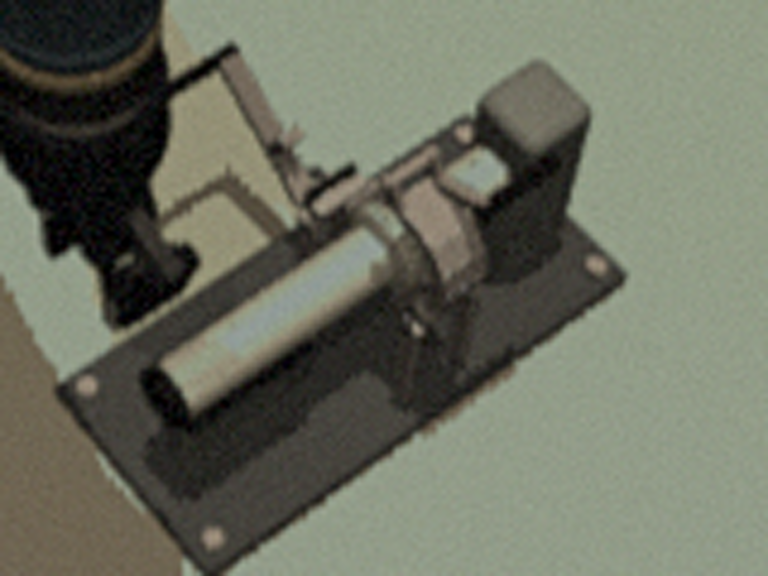

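The flanges meet at about (338,260) in the top crop. Next is the ring: I'll cage its bar and swing it along the arc.

Run:
```python
from h import *
import cv2
a0=q[4]; Q=quat(1)
r.command_gripper(0.4)
r.reach(W(ring(a0)+[0,0,70]),Q)
r.hold(.1); b=force()
hit=r.line_to(W(ring(a0)+[0,0,-4]),feed=.12,max_force=5); print('hit',hit,tcpF(),fF(force()-b))
if not hit:
    off=np.array([-10,0,-4])
    for a in np.arange(a0-.05,.24,-.1):
        h=r.line_to(W(ring(a)+off),feed=.06,max_force=12); f=fF(force()-b); print(round(a,2),h,np.round(f,1),np.round(tcpF(),1))
        if h or abs(f[0])>15: break
for n in('top','scene'):
    c=r.camera(n)['color'];o,z=((235,110),5) if n=='top' else ((280,155),4.8)
    cv2.imwrite(f'pics/ring_{n}.png',cv2.resize(c[o[1]:o[1]+120,o[0]:o[0]+160,::-1],None,fx=z,fy=z,interpolation=cv2.INTER_CUBIC))
print(r.state()['time'])
```

```text
hit False [54.47051267 37.67748053 93.81143842] [ 0.58394324 -0.09460711 -0.12161682]
1.04 False [-0.2 -0.4 -0.5] [39.5 38.3 94.2]
0.94 False [ 0.3 -0.9 -0.4] [29.5 38.1 93.1]
0.84 False [ 0.3 -0.6 -0.2] [19.4 38.1 91.5]
0.74 False [ 0.7 -1.   0.3] [10.  38.  89.4]
0.64 False [-0.5 -0.8  0.6] [ 0.8 38.  86.4]
0.54 False [-0.3 -0.6 -1.1] [-8.1 38.  82.5]
0.44 False [-0.3 -0.5 -0. ] [-16.4  38.   77.7]
0.34 False [-0.2 -1.4 -0.7] [-24.4  38.   72. ]
20.9833
```

View pics/ring_scene.png

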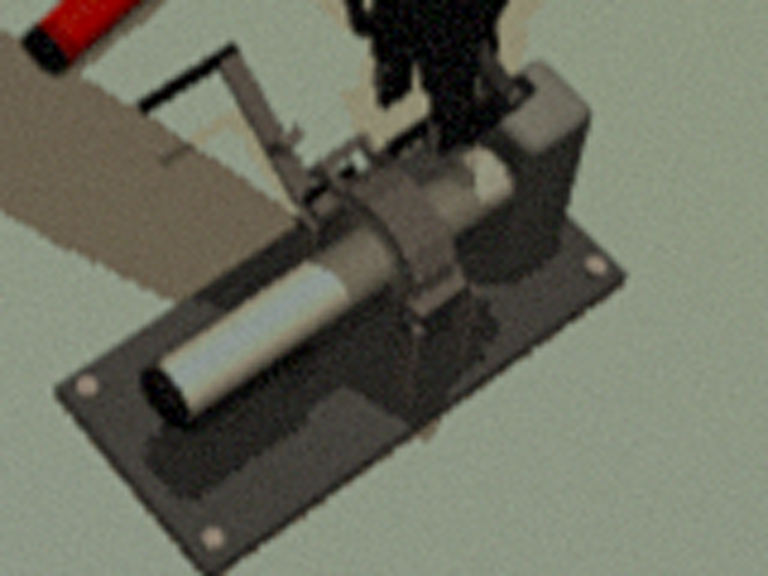

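Run:
```python
from h import *
import cv2
P=np.array(r.state()['tcp_pos']); r.line_to(P+[0,0,.06],feed=.2); r.command_gripper(0)
C=cams()
for n in('top','scene'):
    c=C[n][2];o,z=((235,110),5) if n=='top' else ((280,155),4.8)
    im=cv2.resize(c[o[1]:o[1]+120,o[0]:o[0]+160,::-1],None,fx=z,fy=z,interpolation=cv2.INTER_CUBIC)
    for a in (0,.1,.2,.3,.4):
        uv=(proj(C[n],F2W(p,[ring(a,18),ring(a,62)]))-o)*z
        cv2.polylines(im,[uv.astype(int)],False,(0,255-int(a*600),int(a*600)),1)
    cv2.imwrite(f'pics/ring2_{n}.png',im)
print(r.state()['time'],tcpF())
```

```text
21.9583 [-24.19423136  37.95389978 131.92691732]
```

View pics/ring2_scene.png

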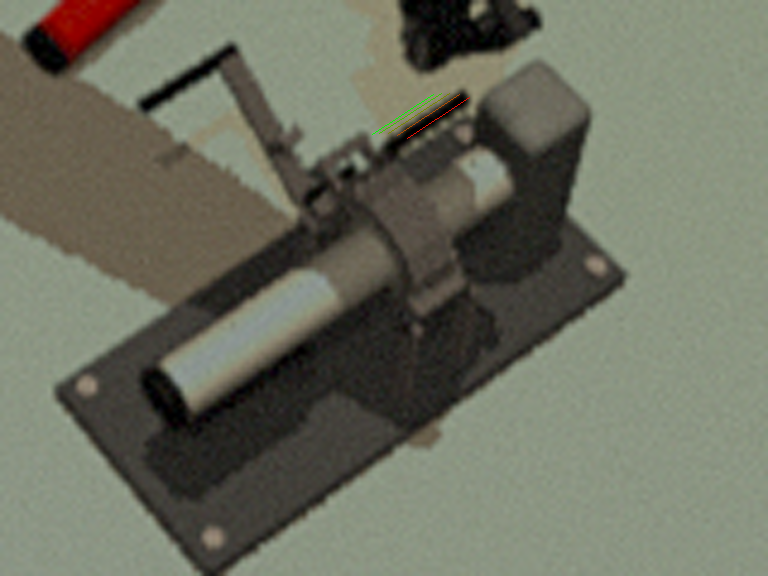

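View pics/ring2_top.png

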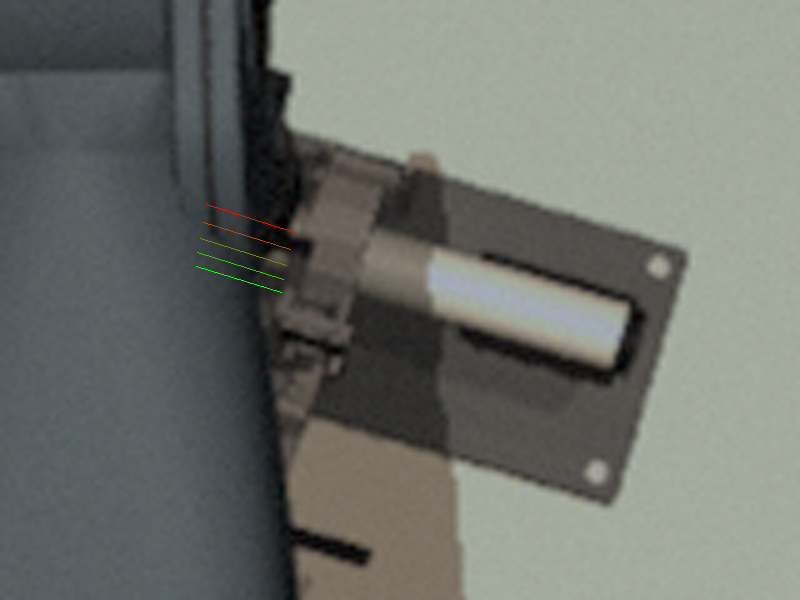

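Run:
```python
from h import *
off=np.array([3,0,16.])
r.line_to(W(ring(.42)+off+[0,0,15]),feed=.15); r.hold(.1); b=force(); np.save('base.npy',b)
def rep(a,h): print(round(a,2),h,np.round(fF(force()-b),1),np.round(tcpF()-off-ring(a),1))
h=False
for a in (.42,.34,.26,.2,.15,.1):
    h=r.line_to(W(ring(a)+off),feed=.04,max_force=12); rep(a,h)
    if h or force()[2]-b[2]>12: h=True;break
if not h:
    for a in np.arange(.09,-.1,-.01):
        r.line_to(W(ring(a)+off),feed=.02); f=(force()-b)[2]; rep(a,0)
        if f>13: break
r.hold(.15); rep(a,'hold'); print(tcpF()-off, r.state()['time'])
```

```text
0.42 False [ 0.3 -1.2  0.8] [-0.3 -0.1 -0.4]
0.34 False [ 0.3 -0.8  0.7] [-0.4  0.  -0.1]
0.26 False [ 0.7 -0.6  1. ] [-0.4  0.  -0.3]
0.2 False [ 0.7 -0.1  0.7] [-0.4 -0.  -0.5]
0.15 False [-0.3 -0.5  0.8] [-0.3 -0.  -0.4]
0.1 False [ 0.2 -0.2  0.6] [-0.3 -0.  -0.5]
0.09 0 [ 0.2 -0.2  1.3] [-0.  -0.  -0.1]
0.08 0 [0.3 0.1 0.2] [-0. -0. -0.]
0.07 0 [ 0.2 -1.1  1. ] [-0.1  0.  -0.1]
0.06 0 [0.1 0.2 0.3] [-0.1  0.  -0.1]
0.05 0 [ 0.  -0.4  0.8] [-0.1  0.  -0.1]
0.04 0 [0.  0.3 1.4] [-0.  0.  0.]
0.03 0 [ 0.6 -0.3  1.4] [0.1 0.  0.3]
0.02 0 [-0.  -0.7  4.4] [0.3 0.  0.6]
0.01 0 [ 0.7 -1.3  5.9] [0.4 0.  0.7]
0.0 0 [ 0.3 -1.4  6.6] [0.6 0.  1. ]
-0.01 0 [ 0.4 -1.5  6.9] [0.8 0.  1.4]
-0.02 0 [ 0.1 -1.   8.5] [1.  0.  1.8]
-0.03 0 [ 0.9 -1.3  9.5] [1.3 0.1 2.3]
-0.04 0 [ 0.5 -1.5 11.6] [1.7 0.1 3.2]
-0.05 0 [-0.1 -1.8 12.9] [2.2 0.1 3.9]
-0.06 0 [ 0.6 -1.3 15.1] [2.6 0.1 4.7]
-0.06 hold [ 0.1 -2.4 14.1] [2.6 0.1 4.7]
[-36.36083007  38.07414166  51.70866388] 28.5917
```

The ring bottomed out: the bar stopped moving at z 51.8 mm against an expected 52 while the force rose to 15 N. I'll retreat and look.

Run:
```python
from h import *
import cv2
P=np.array(r.state()['tcp_pos']); r.line_to(P+[0,0,.11],feed=.2)
r.reach(W(latch(q[5])+[-30,0,110]),quat(1)); r.command_gripper(.4); r.hold(.1)
np.save('base.npy',force())
C=cams()
for n in('top','scene'):
    c=C[n][2];o,z=((235,110),5) if n=='top' else ((280,155),4.8)
    im=cv2.resize(c[o[1]:o[1]+120,o[0]:o[0]+160,::-1],None,fx=z,fy=z,interpolation=cv2.INTER_CUBIC)
    cv2.imwrite(f'pics/l_{n}.png',im)
print(r.state()['time'],tcpF())
```

```text
30.6583 [-176.98553058  -37.95792414  131.74679929]
```

View pics/l_scene.png

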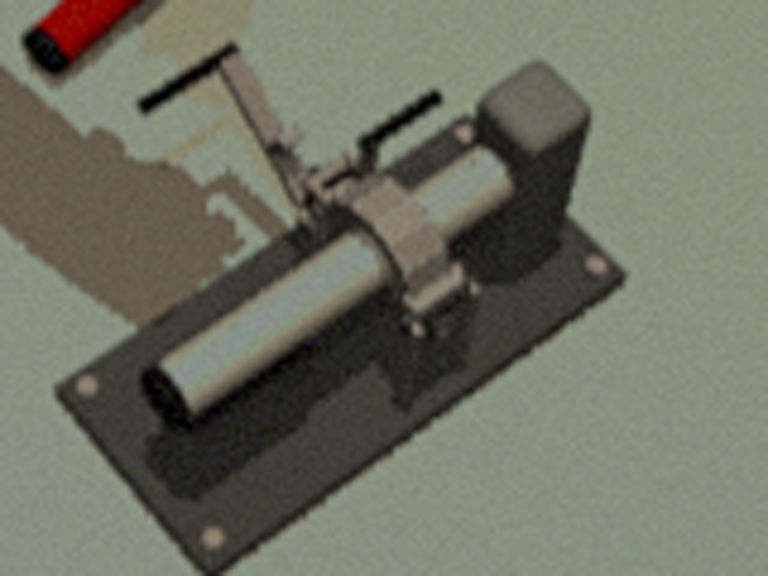

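View pics/l_top.png

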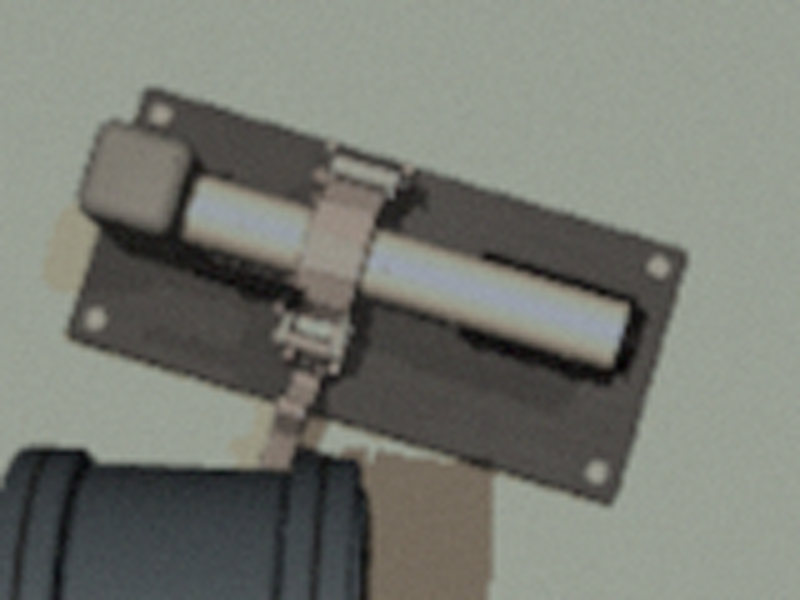

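The ring is down, with its bar at (365,145)–(440,97) in the scene crop, matching a≈0. Now the latch.

Run:
```python
from h import *
b0=q[5]; fb=np.load('base.npy')
r.line_to(W(latch(b0)+[0,0,60]),feed=.15); r.hold(.1); fb=force(); np.save('base.npy',fb)
h=r.line_to(W(latch(b0)+[0,0,-3]),feed=.1,max_force=5); print('hit',h,tcpF(),fF(force()-fb))
off=np.array([12,0,-3.])
if not h:
    for b in list(np.arange(b0-.05,.33,-.1))+[.3]:
        h=r.line_to(W(latch(b)+off),feed=.06,max_force=10); f=fF(force()-fb); print(round(b,2),h,np.round(f,1),np.round(tcpF()-off-latch(b),1))
        if h or f[0]<-12: break
    else:
        for b in np.arange(.28,-.25,-.01):
            r.line_to(W(latch(b)+off),feed=.03); f=fF(force()-fb); print(round(b,2),np.round(f,1),np.round((tcpF()-off-latch(b))[[0,2]],1))
            if f[0]<-13: break
r.hold(.1); print(fF(force()-fb),tcpF()-off,r.state()['time'])
```

```text
hit False [-146.7719753   -37.88927038   19.27561084] [ 0.33315024 -0.1514339  -0.67246621]
0.87 True [ 0.1 -0.7 -1.3] [-2.  -0.1  0.1]
[ 0.30901509  0.25238037 -1.01649316] [-146.8914784   -38.21477215   25.68825106] 32.4833
```

The stop at contact was a brief spike, and the force is back to about 0. I'll continue more slowly.

Run:
```python
from h import *
b0=q[5]; fb=np.load('base.npy'); off=np.array([12,0,-3.])
h=False
for b in list(np.arange(b0-.05,.33,-.1))+[.3]:
    h=r.line_to(W(latch(b)+off),feed=.04,max_force=12); f=fF(force()-fb); print(round(b,2),h,np.round(f,1),np.round(tcpF()-off-latch(b),1))
    if h or f[0]<-12: break
print(r.state()['time'])
import cv2
for n in('top','scene'):
    c=r.camera(n)['color'];o,z=((235,110),5) if n=='top' else ((280,155),4.8)
    cv2.imwrite(f'pics/l2_{n}.png',cv2.resize(c[o[1]:o[1]+120,o[0]:o[0]+160,::-1],None,fx=z,fy=z,interpolation=cv2.INTER_CUBIC))
```

```text
0.87 False [-4.6 -1.6  2.7] [-1.5 -0.2 -0.2]
0.77 False [-6.3 -1.1  3.5] [-2.  -0.2 -0. ]
0.67 False [-8.2 -1.1  5.1] [-2.7 -0.1  0.1]
0.57 False [-9.2 -1.3  5.7] [-3.  -0.   0.4]
0.47 False [-4.2  0.1  3.1] [-0.9  0.1  0.4]
0.37 False [-0.3 -0.1 -0.6] [ 0.7  0.  -0.1]
0.3 False [ 0.1 -0.1 -0.9] [ 0.8 -0.   0.1]
35.1583
```

View pics/l2_scene.png

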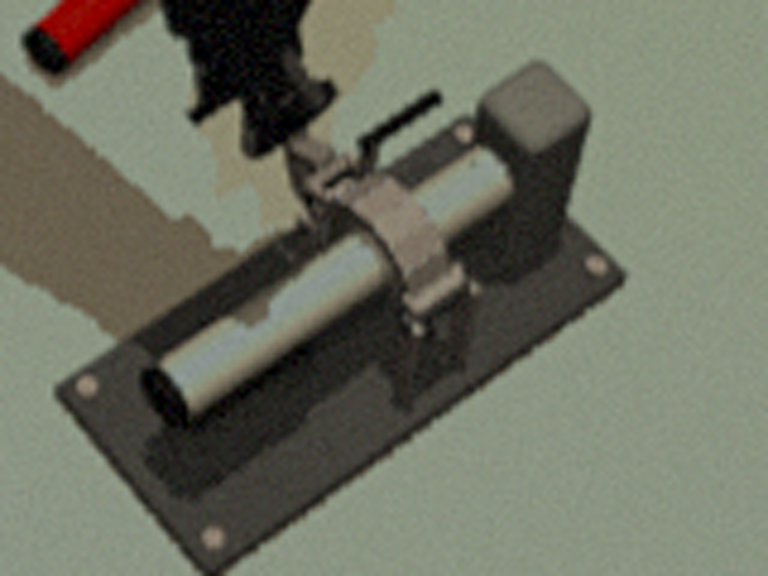

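Run:
```python
from h import *
fb=np.load('base.npy'); off=np.array([12,0,-3.])
for b in np.arange(.28,-.25,-.01):
    r.line_to(W(latch(b)+off),feed=.04); f=fF(force()-fb)
    if abs(f[0])>1 or round(b*100)%5==0: print(round(b,2),np.round(f,1),np.round((tcpF()-off-latch(b))[[0,2]],1),'b',np.round(np.arcsin(np.clip((-52-16.5-(tcpF()-off)[0])/107,-1,1)),3))
    if f[0]<-12.9: break
r.hold(.1); print(fF(force()-fb),tcpF()-off,r.state()['time'])
```

```text
0.26 [-1.1  1.2 -1.5] [-0.1 -0. ] b 0.255
0.25 [-1.  -0.3 -2. ] [0.1 0.1] b 0.244
0.24 [-1.1 -0.9 -1.5] [0.2 0.1] b 0.234
0.22 [-1.1 -1.   0.1] [0.1 0.2] b 0.215
0.21 [-1.3 -0.5  0.2] [0.1 0.2] b 0.205
0.2 [-1.  -0.6  0. ] [0.1 0.1] b 0.196
0.19 [-1.4 -0.1  0.7] [0.1 0.1] b 0.186
0.18 [-1.6  0.3  0.2] [-0.1 -0. ] b 0.178
0.17 [-2.6  0.6  1.1] [-0.4 -0.1] b 0.172
0.16 [-5.   0.5  1.3] [-0.4 -0.1] b 0.162
0.15 [-3.8 -0.3  0.8] [-0.3  0. ] b 0.152
0.14 [-4.6  0.2  1.2] [-0.4  0.1] b 0.142
0.13 [-4.3  0.6  2.2] [-0.4  0.1] b 0.132
0.12 [-4.  -0.6  1.6] [-0.4  0.2] b 0.122
0.11 [-4.3  1.3  2.6] [-0.4  0.2] b 0.113
0.1 [-4.5  0.4  2.8] [-0.4  0.3] b 0.103
0.09 [-3.9  0.7  2.6] [-0.4  0.3] b 0.093
0.08 [-4.3 -0.1  2.3] [-0.4  0.4] b 0.083
0.07 [-4.5  0.2  3.2] [-0.4  0.4] b 0.073
0.06 [-4.8 -0.   3.3] [-0.4  0.5] b 0.063
0.05 [-4.6  0.1  2.9] [-0.2  0.6] b 0.052
0.04 [-4.4  0.1  3.2] [-0.2  0.6] b 0.042
0.03 [-6.1 -0.3  4. ] [-0.6  0.5] b 0.036
0.02 [-7.1 -0.1  2.8] [-1.3  0.4] b 0.032
0.01 [-8.1  0.8  3.4] [-2.   0.2] b 0.029
-0.0 [-10.3  -0.7   5.4] [-2.8  0.1] b 0.026
-0.01 [-11.8   0.2   4.8] [-3.6 -0. ] b 0.023
-0.02 [-12.1   0.1   5.9] [-4.3 -0.2] b 0.021
-0.03 [-14.9  -0.4   7. ] [-5.1 -0.3] b 0.018
[-14.76692001  -0.59692267   5.90199584] [-70.3491557  -37.87976661  77.15156445] 43.3583
```

It hit a solid stop at about b≈0.03 with 14.8 N. I'll back off to the centre of the cage, lift away and check.

Run:
```python
from h import *
import cv2
P=np.array(r.state()['tcp_pos']); P1=P-FX*.011; r.line_to(P1,feed=.05); r.hold(.1); print(fF(force()-np.load('base.npy')))
r.line_to(P1+[0,0,.12],feed=.15)
r.reach(np.array([.30,.28,.30]),quat(1)); r.hold(.1)
C=cams()
for n in('top','scene'):
    c=C[n][2];o,z=((235,110),5) if n=='top' else ((280,155),4.8)
    im=cv2.resize(c[o[1]:o[1]+120,o[0]:o[0]+160,::-1],None,fx=z,fy=z,interpolation=cv2.INTER_CUBIC)
    for f in ([latch(.03,-8),latch(.03,-62)],[ring(0,18),ring(0,62)]):
        cv2.polylines(im,[((proj(C[n],F2W(p,f))-o)*z).astype(int)],False,(0,255,255),1)
    cv2.imwrite(f'pics/end_{n}.png',im); cv2.imwrite(f'pics/endfull_{n}.png',c[:,:,::-1])
print(r.state()['time'],force())
```

```text
[ 1.1925093   0.46379075 -0.8742468 ]
46.3583 [ 0.07953666  0.05190176 -0.68466709]
```

View pics/end_scene.png

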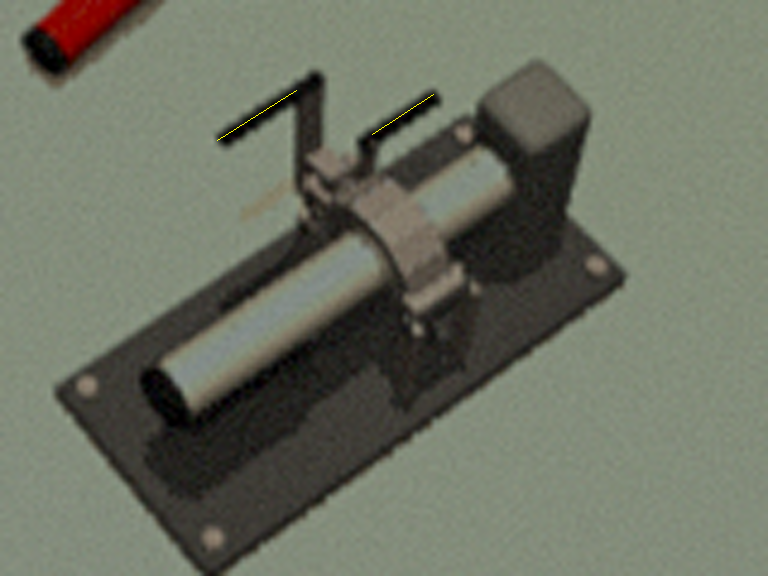

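View pics/end_top.png

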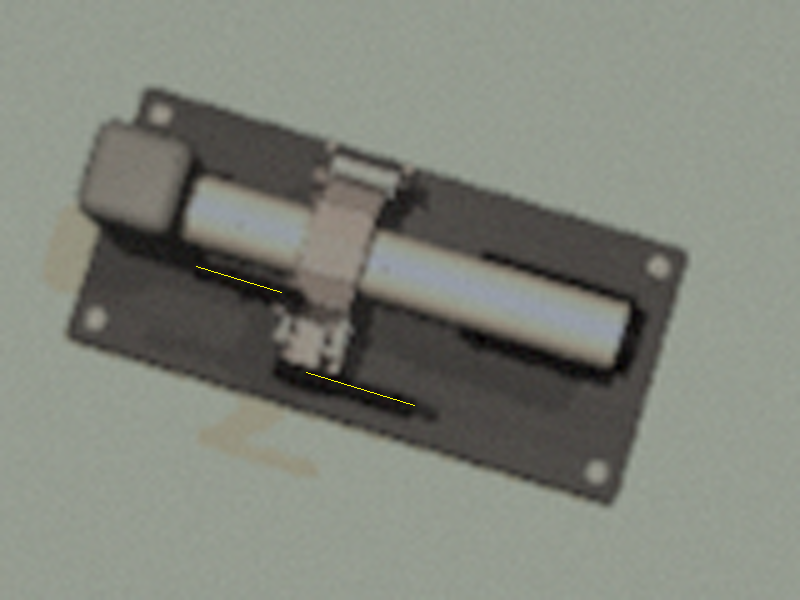

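View pics/endfull_scene.png

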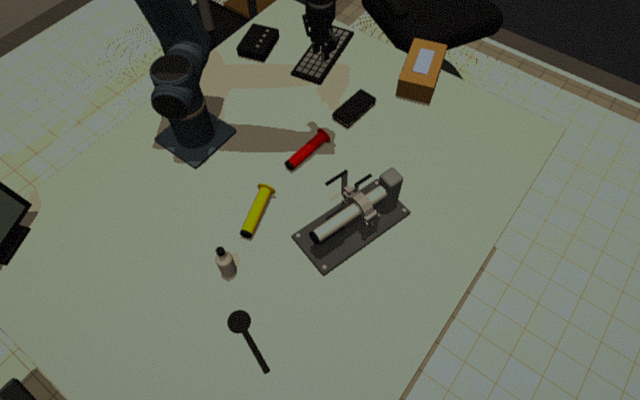

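```bash
python3 -c "
from bench import r
r.finish_job(); print(r.state()['time'])"
```

```text
the job is handed in; nothing more can be done
the job is handed in; nothing more can be done
```

The tube is joined, clamped and latched, and I handed the job in at about 46 s of the 72 s. No verdict was reported.

- **Tube:** I slid it onto the fixed end against about 6 N of friction and seated it with 13.3–13.7 N. The pictures show the flanges meeting.
- **Ring:** I swung it over both flanges and pressed the bar down with 14–15 N. The bar came up solid at z ≈ 51.7 mm above the tube axis, against 52 mm for fully shut.
- **Latch:** It rode over the pin at 4–5 N and came up hard at about 0.03 rad. I then pushed along F's x to 14.8 N, with about 6 N upward on top of that, so roughly 16 N in all at the bar. That is a little over your 15 N but under 20 N.

**Last checks:** The final pictures show the ring and latch where a shut ring and a latch at 0.03 rad should be. The gripper is clear, and the bottle, lens case and occluder look unmoved.

**Disagreements:**
- My fitted position of the fixed end was about 2–3 mm off along the tube axis.
- In the top view the latch bar sits 1–2 pixels (a few mm) outside my model, so its angle could be nearer 0.06 rad, still under 0.14.
- The first latch move stopped on a brief force spike, above 10 N when the pad touched the bar. I continued more slowly, and the force rose to about 11 N before dropping off.
- The ring hinge's expected resistance of about 3.6 N did not show in the readings while I was swinging the ring.

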